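# Load the fraction collector deck with tube blocks

## Robot

A 6-joint arm with a two-finger parallel gripper is mounted at the origin on the work surface. World frame = base frame: x ahead of the robot, y to its left, z up, the work surface at z = 0. Lengths are in m, angles in degrees, forces in N, time in s.
With the tool pointing down it reaches from about 0.4 to 0.825 m from the base axis. Payload 7 kg.
Tool frame: the origin (TCP) lies between the finger pads; the fingertips stand 22 mm ahead of it and the grasp point (between the pads) lies 3 mm ahead of it; z points along the fingers, y is the line along which they close (so a half turn about z gives the same grasp; the last joint's range is limited). The gripper opens to 88 mm and grips with 3 to 60 N. Pads are 19 mm wide; open, the fingers measure 130 mm over their backs; the gripper's body (78 mm by 193 mm) begins 47 mm behind the grasp point.
Start: joints at [87.668, 20.546, 0.682, 0, -70.136, -16.507], TCP at [0.218, 0.639, 0.249] pointing down, gripper open.
Joint ranges: [-176.03, 176.03], [-82.01, 121.73], [-58.28, 71.71], [-173.87, 95.51], [-174.79, -0.11], [-173.66, 173.66]. Speed limits (degrees/s): [136.94, 136.94, 172.46, 180, 180, 180].

## Interface

Orientations are given as [roll, pitch, yaw] about the fixed x, y, z axes, in that order (R = Rz(yaw) Ry(pitch) Rx(roll)).
In Python, from plant import ctrl gives the robot as it stands.
- The arm moves only by the tool apply_moves, never from a script. Its argument "targets" is a list of rows, each an object with "travel": the shift along the tool's x, y, z in mm, a list of three; "roll": the turn about the tool's z in degrees; "jaw": the finger opening in mm, from 0 to 87.6. In form: [{"travel": [tx, ty, tz], "roll": roll, "jaw": jaw}, ...]. A call has 1 to 10 rows; each row shifts and turns the commanded pose from where the row before left it, along the tool's axes as they then stand; what a row does not reach is not made up. A row lasts 1/10 s, in which the tool goes at most 50 mm and 8.59 degrees, less where a joint would pass 70% of its speed; a pose out of reach is approached as far as the arm can. A call with a gripper value outside its range is refused whole. The fingers move at their own pace and stop on an object; the grip force is fixed at half the most. Time passes only in rows, so rows that do not move let the fingers close. It gives the time, the measured TCP pose, the force, the opening and the grip force at its end, in the units of the state.
- ctrl.get_obs(): the state, without advancing time (a new reading comes with each control period).
- ctrl.snapshot(name): name is "side" or "top"; returns the picture (384x512x3 uint8, red, green, blue); there is no depth.
- ctrl.calibration(name): a dict with "K" (3x3 intrinsics, pixels), "dist_coeffs" ([k1, k2, p1, p2, k3] as OpenCV has them; the pictures are not rectified), "extrinsics" (4x4, takes a point from camera to world coordinates). Camera axes: x right, y down, z forward; pixel columns grow to the right and rows downward; lengths in m; the calibration is good to about 2 mm. A picture is of the moment at which its call begins. calibration takes no time and is no camera call.
- ctrl.close_job(): hands the job in; it is judged then, once.
The state is a dict: "clock": time; "joint_pos": joint angles; "qvel": joint speeds; "tau": joint torques, N m; "tool_pos": TCP position; "orientation": TCP orientation; "force": force on the tool from outside, world axes, zero at the start; "moment": the same for the moment, N m; "opening": finger opening in m; "gripper_force": force on a finger pad.
Only numpy, scipy, OpenCV 4.12 (cv2) and the standard library are available. Lean on these libraries where they do the work, as an engineer would, in place of code of your own. Each camera call takes 0.05 s, during which the arm holds its last target. There are 200 camera calls.

## Task

Pick out the four drilled tube blocks from the bench and set them down upright in one straight row along the marked lane of the collector deck, each square across the lane (its longer side across), without dropping them. The tallest goes next to the end plate, then the others in order of height away from it down to the lowest, with an even gap of about 15 mm between the end plate and the first block and between each block and the next. Leave the solid block and the jar where they are.

Things in the scene. Friction and masses are not known exactly. Their poses are not given: they have to be found in the camera images.
- block_a_center (a point): Loose aluminium tube block, 56 x 44 mm in plan and 66 mm high, with 2 wide bores (dark rounds of 21 mm) in its top, the tallest of the four. This point is its centre, 33 mm above its underside; x runs along its 56 mm side, y along its 44 mm side, z up. Starts upright on the table (z = 0).
- block_b_center (a point): Loose aluminium tube block, 56 x 44 mm in plan and 52 mm high, with 4 bores (15 mm) in its top, second tallest. This point is its centre, 26 mm above its underside; x runs along its 56 mm side, y along its 44 mm side, z up. Starts upright on the table (z = 0).
- block_c_center (a point): Loose aluminium tube block, 56 x 44 mm in plan and 38 mm high, with 6 bores (12.5 mm) in its top, third tallest. This point is its centre, 19 mm above its underside; x runs along its 56 mm side, y along its 44 mm side, z up. Starts upright on the table (z = 0).
- block_d_center (a point): Loose aluminium tube block, 56 x 44 mm in plan and 24 mm high, with 12 small bores (9 mm) in its top, the lowest. This point is its centre, 12 mm above its underside; x runs along its 56 mm side, y along its 44 mm side, z up. Starts upright on the table (z = 0).
- solid_center (a point): Loose solid aluminium block of the same plan (56 x 44 mm), 45 mm high, with no bores. Not a tube block: stays where it is. This point is its centre; x along its 56 mm side.
- jar_center (a point): Loose amber glass jar with a black cap, 42 mm across and 62 mm high; stays where it is. This point is its centre, half-way up.
- deck: Fixed flat steel-topped deck plate of the fraction collector, 110 mm (its x) by 350 mm (its y), top 12 mm above the table, no rim. Origin at the centre of its underside. Two dark lines along its y, 31 mm either side of its centre line, mark the lane; at one end of the lane stands the end plate, at the other the drip bar (which end is which varies).
- end_plate: Fixed upright aluminium plate with black thumb screws (drawn only 5 mm proud) standing across one end of the deck: 90 mm across the lane (its x), 8 mm thick (its y), 60 mm high. Origin at the centre of its foot, on the deck's top and on its centre line, 150 mm from the deck's centre. Its axes are parallel to the deck's.
- drip_bar: Fixed low grey bar across the other end of the deck, 90 mm across the lane (its x), 14 mm thick (its y), 14 mm high. Origin at the centre of its foot, on the deck's top and centre line, 150 mm from the deck's centre.

How it is judged:
By the outcome, as a careful person would: the job done as asked, in the order asked, and still so for the second after the job is handed in, with the robot touching nothing.
It also fails if it takes over 93 s, if anything falls off the work surface, if the arm or the gripper's body presses on something with over 40 N, if the wrist force passes 120 N, or if a joint passes its speed limit or range.

## Working session

There is one attempt and no reset: what is moved stays moved. The work goes in short steps, Python scripts to look and compute and a tool call to move; the robot and the scene stay as the last step left them, time stands still between calls to the robot, and variables do not carry over. Pictures are saved under pics/ and viewed, at most 14 in all, crops included, and the job is handed in when it is done.

Besides the shell and the picture viewer there is one more tool, called after "Call:" as name([rows], argument=value, ...), one row to a line, values as JSON. apply_moves: Moves the arm, as the interface text tells. Its arguments: {"type":"object","properties":{"targets":{"type":"array","items":{"type":"object","properties":{"travel":{"type":"array","items":{"type":"number"}},"roll":{"type":"number"},"jaw":{"type":"number"}}}}},"required":["targets"]}

```bash
mkdir -p pics
python3 - <<'E'
from plant import ctrl
import cv2,numpy as np
np.set_printoptions(precision=4,suppress=True)
for n in ("side","top"):
    im=ctrl.snapshot(n); cv2.imwrite(f"pics/{n}0.png",cv2.resize(im[:,:,::-1],(800,600),interpolation=cv2.INTER_CUBIC)); c=ctrl.calibration(n); print(n,c)
o=ctrl.get_obs();print(o)
E
```

```text
side {'K': array([[448.0341,   0.    , 252.3179],
       [  0.    , 448.0341, 189.9723],
       [  0.    ,   0.    ,   1.    ]]), 'dist_coeffs': array([-0.18,  0.  ,  0.  ,  0.  ,  0.  ]), 'extrinsics': array([[ 0.9543, -0.2016,  0.2205,  0.3441],
       [-0.2987, -0.6438,  0.7045, -0.7227],
       [-0.0001, -0.7382, -0.6746,  0.7279],
       [ 0.    ,  0.    ,  0.    ,  1.    ]])}
top {'K': array([[470.9739,   0.    , 261.3839],
       [  0.    , 470.9739, 194.8227],
       [  0.    ,   0.    ,   1.    ]]), 'dist_coeffs': array([0.0333, 0.    , 0.    , 0.    , 0.    ]), 'extrinsics': array([[ 0.007 , -0.9884,  0.1515,  0.4133],
       [-1.    , -0.0069,  0.0015, -0.0206],
       [-0.0004, -0.1515, -0.9885,  1.1144],
       [ 0.    ,  0.    ,  0.    ,  1.    ]])}
{'clock': 0.1, 'joint_pos': array([ 87.6684,  20.5854,   0.6392,  -0.0172, -70.1364, -16.5049]), 'qvel': array([ 0.0488, -0.1458,  0.1748,  0.0936, -0.003 , -0.0538]), 'tau': array([ -0.0015, -58.4161,  29.3755,   7.0157,   0.0102,  -0.0001]), 'tool_pos': array([0.2179, 0.6384, 0.2477]), 'orientation': array([179.9162,  -0.008 , -18.8424]), 'force': array([ 0.1321, -1.0432, -0.6683]), 'moment': array([-0.0481, -0.0276,  0.0536]), 'gripper_force': 0.0, 'opening': 0.0871156910126595}
```

View pics/top0.png

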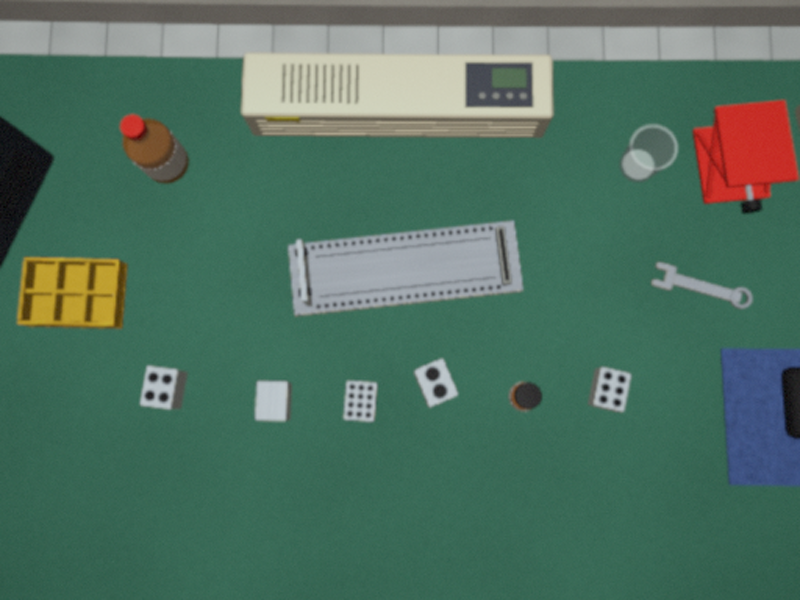

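View pics/side0.png

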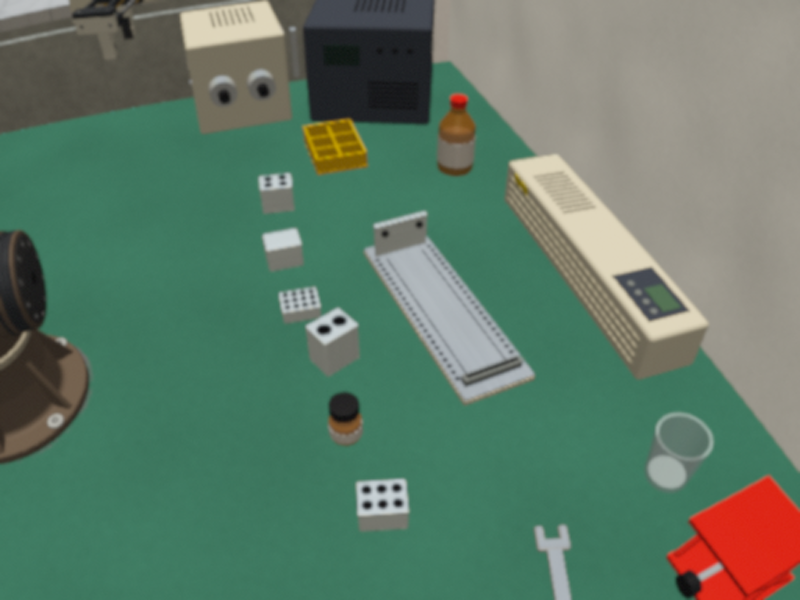

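```bash
cat > h.py <<'E'
import cv2,numpy as np
from plant import ctrl
np.set_printoptions(precision=4,suppress=True)
def p2w(n,uv,z):
    c=ctrl.calibration(n); p=cv2.undistortPoints(np.array(uv,float).reshape(-1,1,2),c["K"],c["dist_coeffs"])[:,0]
    E=c["extrinsics"]; d=np.c_[p,np.ones(len(p))]@E[:3,:3].T; t=E[:3,3]
    return (t+d*((z-t[2])/d[:,2])[:,None])[:,:2]
def w2p(n,P):
    c=ctrl.calibration(n); M=np.linalg.inv(c["extrinsics"])
    return cv2.projectPoints(np.array(P,float),cv2.Rodrigues(M[:3,:3])[0],M[:3,3],c["K"],c["dist_coeffs"])[0][:,0]
E
python3 - <<'E'
from h import *
im=ctrl.snapshot("top"); tiles=[]
for nm,u,v,h in (("b",160,387,.052),("s",272,400,.045),("d",360,401,.024),("a",436,383,.066),("c",611,389,.038)):
    u/=1.5625;v/=1.5625;x0,y0=int(u-25),int(v-20)
    s=im[y0:y0+40,x0:x0+50]; b=cv2.resize(s,None,fx=8,fy=8,interpolation=cv2.INTER_CUBIC)
    for thr in (150,180):
        m=(b.min(2)>thr).astype(np.uint8); pts=cv2.findNonZero(max(cv2.findContours(m,0,1)[0],key=cv2.contourArea).astype(np.int32)*0+1) if 0 else max(cv2.findContours(m,0,1)[0],key=cv2.contourArea)
        box=cv2.boxPoints(cv2.minAreaRect(pts)); px=(box+.5)/8-.5+[x0,y0]
        w=p2w("top",px,h); e=np.diff(w,axis=0); L=np.linalg.norm(e,axis=1); k=0 if L[0]>L[1] else 1
        print(nm,thr,w.mean(0),L[:2],np.degrees(np.arctan2(e[k,1],e[k,0]))%180)
    cv2.drawContours(b,[box.astype(int)],0,(255,0,0),1); tiles.append(cv2.resize(b,(266,213)))
tiles.append(tiles[0]*0)
cv2.imwrite("pics/t1.png",np.vstack([np.hstack(tiles[:3]),np.hstack(tiles[3:])])[:,:,::-1])
cv2.imwrite("pics/deck.png",cv2.resize(im[135:207,180:340],(800,360),interpolation=cv2.INTER_CUBIC)[:,:,::-1])
E
```

```text
b 150 [0.4548 0.338 ] [0.0577 0.0442] 173.30814613752506
b 180 [0.4545 0.3382] [0.0157 0.0397] 86.80274486605398
s 150 [0.4369 0.1781] [0.0554 0.0444] 179.5605870806596
s 180 [0.437 0.178] [0.0512 0.0408] 179.48970871707726
d 150 [0.4376 0.0516] [0.0562 0.0441] 176.75392193261465
d 180 [0.4378 0.0451] [0.005  0.0045] 135.41628503156227
a 150 [ 0.4633 -0.0581] [0.0445 0.0565] 23.245532324807414
a 180 [ 0.458  -0.0462] [0.0153 0.0525] 23.6559831060392
c 150 [ 0.457  -0.3142] [0.0564 0.0443] 166.32419668380584
c 180 [ 0.4708 -0.3168] [0.0211 0.0106] 174.82936126490642
```

View pics/t1.png

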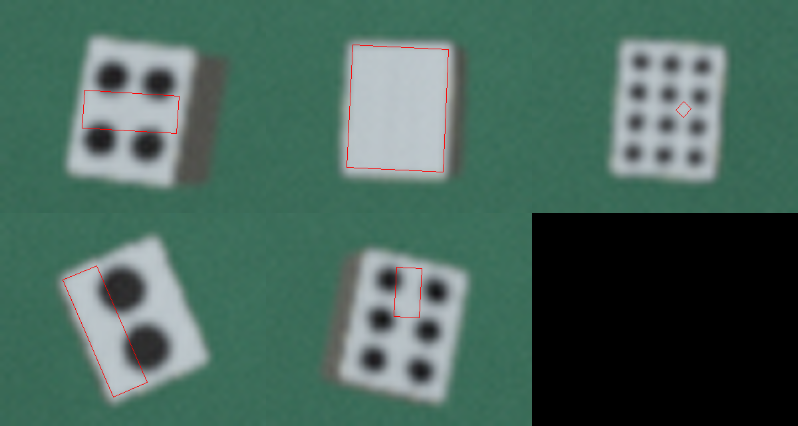

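View pics/deck.png

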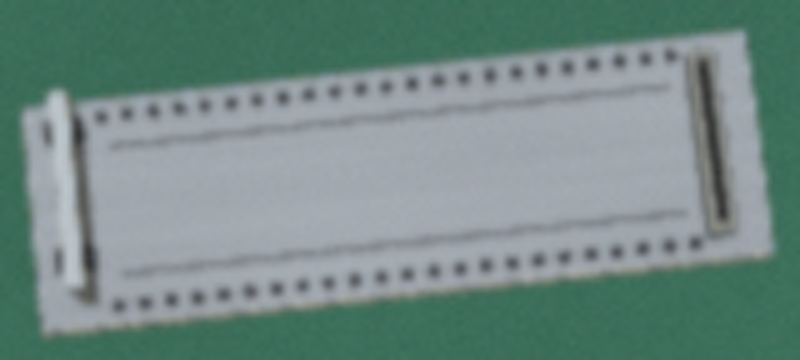

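```bash
cat >> h.py <<'E'
def rel(x,y,z,psi,o=None):
    "rolls and tool-axis travel to TCP goal; travel given after the roll"
    o=o or ctrl.get_obs(); p=o["tool_pos"]; w=o["orientation"][2]
    a=np.radians(psi); d=(np.array([x,y,z])-p)*1000; c,s=np.cos(a),np.sin(a)
    return "roll %.1f"%((w-psi+180)%360-180), np.array([c*d[0]+s*d[1], s*d[0]-c*d[1], -d[2]]).round(1)
E
python3 - <<'E'
from h import *
im=ctrl.snapshot("top")
b=cv2.resize(im[120:215,170:345],None,fx=6,fy=6,interpolation=cv2.INTER_CUBIC).astype(int)
m=((b[:,:,0]>95)).astype(np.uint8)
c=max(cv2.findContours(m,0,1)[0],key=cv2.contourArea)
box=cv2.boxPoints(cv2.minAreaRect(c)); w=p2w("top",(box+.5)/6-.5+[170,120],.012); print("mask",w,w.mean(0),np.linalg.norm(np.diff(w,axis=0),axis=1))
f=lambda q,z:p2w("top",(np.array(q)+.5)/5-.5+[180,135],z)
w=f([(23,107),(745,30),(775,255),(43,335)],.012);print("corners",w,w.mean(0))
l=f([(110,147),(668,87),(125,273),(687,212)],.012);print("lanes",l,l.mean(0))
for e in (w[0]-w[1],w[3]-w[2],l[0]-l[1],l[2]-l[3]): print(np.degrees(np.arctan2(e[1],e[0])),np.linalg.norm(e))
print("plate top ends",f([(58,92),(77,288)],.072)); print("bar",f([(702,52),(724,232)],.026))
print(rel(.4633,-.0581,.16,-66.8))
E
```

```text
mask [[ 0.6824  0.1715]
 [ 0.7244 -0.1823]
 [ 0.6035 -0.1933]
 [ 0.5629  0.155 ]] [ 0.6433 -0.0123] [0.3563 0.1213 0.3507]
corners [[ 0.6751  0.1666]
 [ 0.7155 -0.1799]
 [ 0.6057 -0.1926]
 [ 0.5649  0.1537]] [ 0.6403 -0.013 ]
lanes [[ 0.6559  0.1245]
 [ 0.6871 -0.1426]
 [ 0.5949  0.1158]
 [ 0.6262 -0.1511]] [ 0.641  -0.0134]
96.64867727800117 0.34882137492208576
96.70980497565353 0.34864728179094046
96.68013090217069 0.26887118826894657
96.6877122081195 0.2686618295826708
plate top ends [[0.668  0.1408]
 [0.578  0.1297]]
bar [[ 0.7008 -0.1573]
 [ 0.614  -0.1667]]
('roll 48.0', array([737. ,  48.9,  88. ]))
```

Call:
apply_moves([
  {"travel":[5,0,0],"roll":8,"jaw":87},
  {"travel":[10,0,0],"roll":8,"jaw":87},
  {"travel":[15,0,0],"roll":8,"jaw":87},
  {"travel":[20,0,0],"roll":8,"jaw":87},
  {"travel":[25,0,0],"roll":8,"jaw":87},
  {"travel":[30,0,0],"roll":8,"jaw":87},
  {"travel":[35,0,5],"roll":0,"jaw":87},
  {"travel":[38,0,5],"roll":0,"jaw":87},
  {"travel":[38,0,5],"roll":0,"jaw":87},
  {"travel":[38,0,5],"roll":0,"jaw":87},
])

```text
clock: 1.2
tool_pos: [0.3489, 0.4269, 0.2283]
orientation: [180.0, -0.0, -66.8]
force: [0.1, 0.6, -0.1]
opening: 0.0869
gripper_force: 0.0
```

Call:
apply_moves([
  {"travel":[38,0,5],"roll":0,"jaw":87},
  {"travel":[38,0,5],"roll":0,"jaw":87},
  {"travel":[38,0,5],"roll":0,"jaw":87},
  {"travel":[38,0,5],"roll":0,"jaw":87},
  {"travel":[38,0,5],"roll":0,"jaw":87},
  {"travel":[38,0,5],"roll":0,"jaw":87},
  {"travel":[35,0,5],"roll":0,"jaw":87},
  {"travel":[30,0,5],"roll":0,"jaw":87},
  {"travel":[20,0,5],"roll":0,"jaw":87},
  {"travel":[0,0,0],"roll":0,"jaw":87},
])

```text
clock: 2.2
tool_pos: [0.4716, 0.1385, 0.1828]
orientation: [179.9, -0.0, -67.0]
force: [-0.3, -0.7, 0.2]
opening: 0.0867
gripper_force: 0.0
```

```bash
python3 -c "
from h import *
o=ctrl.get_obs();print(o['clock'],o['tool_pos'],o['orientation'],o['force'],o['joint_pos'],o['qvel']);print(rel(.4633,-.0581,.16,-66.8,o))"
```

```text
2.2 [0.4716 0.1385 0.1828] [179.9085  -0.0185 -66.9966] [-0.2929 -0.6514  0.2491] [ 39.3243   6.4738 -27.2961  -0.0096 -56.3231 -16.3156] [ 2.2846 -0.443   0.7895  0.0007 -0.4193 -2.7227]
('roll -0.2', array([177.4,  85.1,  22.8]))
```

Call:
apply_moves([
  {"travel":[15,7,3],"roll":0,"jaw":87},
  {"travel":[28,13,3],"roll":0,"jaw":87},
  {"travel":[30,15,3],"roll":0,"jaw":87},
  {"travel":[30,15,3],"roll":0,"jaw":87},
  {"travel":[30,15,3],"roll":0,"jaw":87},
  {"travel":[24,11,3],"roll":0,"jaw":87},
  {"travel":[15,7,3],"roll":0,"jaw":87},
  {"travel":[5.4,2,2],"roll":0,"jaw":87},
  {"travel":[0,0,0],"roll":0,"jaw":87},
  {"travel":[0,0,0],"roll":0,"jaw":87},
])

```text
clock: 3.2
tool_pos: [0.4634, -0.0554, 0.1607]
orientation: [-180.0, -0.0, -66.8]
force: [-0.7, 0.5, 0.0]
opening: 0.087
gripper_force: 0.0
```

Run:
```python
from h import *
o=ctrl.get_obs();print(rel(.4633,-.0581,.045,-66.8,o),o['tool_pos'],o['force'])
s=ctrl.snapshot("side");t=ctrl.snapshot("top")
u,v=w2p("side",[[.4633,-.0581,.08]])[0].astype(int);a=s[v-50:v+50,u-65:u+65]
u,v=w2p("top",[[.4633,-.0581,.08]])[0].astype(int);b=t[v-50:v+50,u-65:u+65]
cv2.imwrite("pics/a1.png",cv2.resize(np.hstack([a,b]),(780,300),interpolation=cv2.INTER_CUBIC)[:,:,::-1])
```

```text
('roll -0.0', array([  2.5,   1.1, 115.7])) [ 0.4634 -0.0554  0.1607] [-0.7047  0.4594  0.0087]
```

View pics/a1.png

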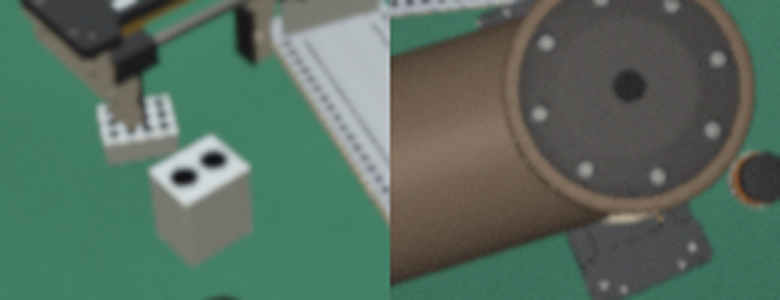

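Call:
apply_moves([
  {"travel":[1.5,0.5,10],"roll":0,"jaw":87},
  {"travel":[1,0.5,20],"roll":0,"jaw":87},
  {"travel":[0,0,25],"roll":0,"jaw":87},
  {"travel":[0,0,25],"roll":0,"jaw":87},
  {"travel":[0,0,20],"roll":0,"jaw":87},
  {"travel":[0,0,11],"roll":0,"jaw":87},
  {"travel":[0,0,4],"roll":0,"jaw":87},
  {"travel":[0,0,0],"roll":0,"jaw":87},
  {"travel":[0,0,0],"roll":0,"jaw":50},
  {"travel":[0,0,0],"roll":0,"jaw":50},
])

```text
clock: 4.3
tool_pos: [0.464, -0.0583, 0.0464]
orientation: [-179.9, -0.0, -66.8]
force: [-0.1, 0.1, -0.1]
opening: 0.076
gripper_force: 0.0
```

Call:
apply_moves([
  {"travel":[0,0,0],"roll":0,"jaw":45},
  {"travel":[0,0,0],"roll":0,"jaw":45},
  {"travel":[0,0,0],"roll":0,"jaw":45},
  {"travel":[0,0,0],"roll":0,"jaw":45},
  {"travel":[0,0,0],"roll":0,"jaw":45},
])

```text
clock: 4.8
tool_pos: [0.4633, -0.0586, 0.0459]
orientation: [-180.0, -0.0, -66.8]
force: [-1.5, 0.6, 5.8]
opening: 0.056
gripper_force: 30.0
```

Call:
apply_moves([
  {"travel":[0,0,-3],"roll":0,"jaw":45},
  {"travel":[0,0,-8],"roll":0,"jaw":45},
  {"travel":[0,0,-14],"roll":0,"jaw":45},
  {"travel":[0,0,-14],"roll":0,"jaw":45},
  {"travel":[0,0,-10],"roll":3,"jaw":45},
  {"travel":[0,0,-6],"roll":5,"jaw":45},
  {"travel":[0,0,-3],"roll":5,"jaw":45},
  {"travel":[0,0,0],"roll":3.5,"jaw":45},
  {"travel":[-4,-6,0],"roll":0,"jaw":45},
  {"travel":[-10,-14,0],"roll":0,"jaw":45},
])

```text
clock: 5.8
tool_pos: [0.4814, -0.0423, 0.1038]
orientation: [180.0, 0.0, -83.3]
force: [1.4, -0.0, -2.3]
opening: 0.0559
gripper_force: 30.0
```

Call:
apply_moves([
  {"travel":[-15,-20,0],"roll":0,"jaw":45},
  {"travel":[-18,-25,0],"roll":0,"jaw":45},
  {"travel":[-18,-25,0],"roll":0,"jaw":45},
  {"travel":[-18,-25,0],"roll":0,"jaw":45},
  {"travel":[-18,-25,0],"roll":0,"jaw":45},
  {"travel":[-15,-20,0],"roll":0,"jaw":45},
  {"travel":[-9,-12,0],"roll":0,"jaw":45},
  {"travel":[-4,-5,0],"roll":0,"jaw":45},
  {"travel":[0,0,0],"roll":0,"jaw":45},
  {"travel":[0,0,0],"roll":0,"jaw":45},
])

```text
clock: 6.8
tool_pos: [0.6234, 0.0896, 0.1033]
orientation: [179.9, -0.0, -83.3]
force: [-0.2, -1.2, -1.6]
opening: 0.0557
gripper_force: 30.0
```

Run:
```python
from h import *
o=ctrl.get_obs();print(rel(.6280,.0951,.059,-83.3,o),o['tool_pos'],o['force'],o['opening'])
s=ctrl.snapshot("side");t=ctrl.snapshot("top")
u,v=w2p("side",[[.628,.095,.08]])[0].astype(int);a=s[v-50:v+50,u-65:u+65]
u,v=w2p("top",[[.628,.095,.08]])[0].astype(int);b=t[v-50:v+50,u-65:u+65]
cv2.imwrite("pics/a2.png",cv2.resize(np.hstack([a,b]),(780,300),interpolation=cv2.INTER_CUBIC)[:,:,::-1])
```

```text
('roll -0.0', array([-4.9, -5.2, 44.3])) [0.6234 0.0896 0.1033] [-0.2447 -1.2046 -1.6153] 0.055676241037017
```

View pics/a2.png

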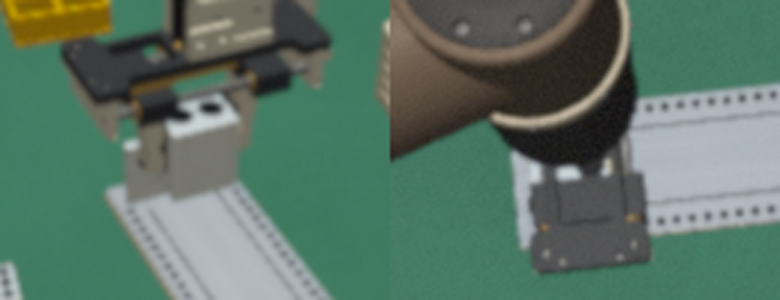

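Call:
apply_moves([
  {"travel":[-2.5,-2.5,6],"roll":0,"jaw":45},
  {"travel":[-2.4,-2.7,10],"roll":0,"jaw":45},
  {"travel":[0,0,10],"roll":0,"jaw":45},
  {"travel":[0,0,8],"roll":0,"jaw":45},
  {"travel":[0,0,5],"roll":0,"jaw":45},
  {"travel":[0,0,3],"roll":0,"jaw":45},
  {"travel":[0,0,1],"roll":0,"jaw":45},
  {"travel":[0,0,0.5],"roll":0,"jaw":45},
  {"travel":[0,0,0],"roll":0,"jaw":45},
  {"travel":[0,0,0],"roll":0,"jaw":45},
])

```text
clock: 7.9
tool_pos: [0.6289, 0.0957, 0.0604]
orientation: [-180.0, 0.0, -83.3]
force: [0.0, 0.8, -2.6]
opening: 0.0562
gripper_force: 30.0
```

Run:
```python
from h import *
o=ctrl.get_obs();print(rel(.6280,.0951,.0579,-83.3,o),o['tool_pos'],o['force'],o['opening'])
```

```text
('roll -0.0', array([0.5, 1. , 2.5])) [0.6289 0.0957 0.0604] [ 0.049   0.8357 -2.6172] 0.05616108240296341
```

Call:
apply_moves([
  {"travel":[0.5,1,1],"roll":0,"jaw":45},
  {"travel":[0,0,0.6],"roll":0,"jaw":45},
  {"travel":[0,0,0.4],"roll":0,"jaw":45},
  {"travel":[0,0,0],"roll":0,"jaw":45},
])

```text
clock: 8.3
tool_pos: [0.6278, 0.095, 0.058]
orientation: [180.0, -0.0, -83.3]
force: [-0.5, -0.4, -2.4]
opening: 0.0557
gripper_force: 30.0
```

Call:
apply_moves([
  {"travel":[0,0,0.4],"roll":0,"jaw":45},
  {"travel":[0,0,0],"roll":0,"jaw":45},
])

```text
clock: 8.5
tool_pos: [0.6278, 0.095, 0.058]
orientation: [-180.0, -0.0, -83.3]
force: [-1.6, -0.2, 0.7]
opening: 0.0558
gripper_force: 30.0
```

Call:
apply_moves([
  {"travel":[0,0,0.3],"roll":0,"jaw":45},
  {"travel":[0,0,0],"roll":0,"jaw":87},
  {"travel":[0,0,0],"roll":0,"jaw":87},
  {"travel":[0,0,0],"roll":0,"jaw":87},
  {"travel":[0,0,0],"roll":0,"jaw":87},
  {"travel":[0,0,-5],"roll":0,"jaw":87},
  {"travel":[0,0,-15],"roll":0,"jaw":87},
  {"travel":[0,0,-25],"roll":0,"jaw":87},
  {"travel":[0,0,-30],"roll":0,"jaw":87},
  {"travel":[0,0,-15],"roll":0,"jaw":87},
])

```text
clock: 9.5
tool_pos: [0.629, 0.0953, 0.1505]
orientation: [-179.8, 0.0, -83.3]
force: [0.8, -0.0, -0.1]
opening: 0.0871
gripper_force: 0.0
```

Run:
```python
from h import *
o=ctrl.get_obs();print(rel(.4548,.338,.13,-96.7,o),o['tool_pos'],o['orientation'])
```

```text
('roll 13.4', array([-220.8,  201.3,   20.5])) [0.629  0.0953 0.1505] [-179.7997    0.0272  -83.3121]
```

Call:
apply_moves([
  {"travel":[0,0,0],"roll":6.4,"jaw":87},
  {"travel":[0,0,0],"roll":7,"jaw":87},
  {"travel":[-10,9,0],"roll":0,"jaw":87},
  {"travel":[-20,18,0],"roll":0,"jaw":87},
  {"travel":[-28,26,2],"roll":0,"jaw":87},
  {"travel":[-30,27,2],"roll":0,"jaw":87},
  {"travel":[-30,27,2],"roll":0,"jaw":87},
  {"travel":[-30,27,4],"roll":0,"jaw":87},
  {"travel":[-28,26,5],"roll":0,"jaw":87},
  {"travel":[-22,20,5],"roll":0,"jaw":87},
])

```text
clock: 10.5
tool_pos: [0.4705, 0.3147, 0.1276]
orientation: [-180.0, 0.0, -96.5]
force: [0.7, 0.4, -0.1]
opening: 0.0869
gripper_force: 0.0
```

Call:
apply_moves([
  {"travel":[-15,14,0],"roll":0,"jaw":87},
  {"travel":[-6,5,0],"roll":0,"jaw":87},
  {"travel":[0,0,0],"roll":0,"jaw":87},
  {"travel":[0,0,0],"roll":0,"jaw":87},
])

```text
clock: 10.9
tool_pos: [0.456, 0.3356, 0.1275]
orientation: [-180.0, 0.0, -96.7]
force: [0.6, -0.6, -0.5]
opening: 0.0868
gripper_force: 0.0
```

```bash
cat > blk.py <<'E'
from h import *
import sys
def blk(im,x,y,h,thr=150,f=8,lit=150):
    "plan centre and long-axis angle of a block top in the top picture"
    u,v=w2p("top",[[x,y,h]])[0].astype(int); x0,y0=u-25,v-22
    b=cv2.resize(im[y0:y0+44,x0:x0+50],None,fx=f,fy=f,interpolation=cv2.INTER_CUBIC)
    m=(b.min(2)>thr).astype(np.uint8); c=max(cv2.findContours(m,0,1)[0],key=cv2.contourArea)
    w=p2w("top",(cv2.boxPoints(cv2.minAreaRect(c))+.5)/f-.5+[x0,y0],h); e=np.diff(w,axis=0); L=np.linalg.norm(e,axis=1); k=int(L[0]<L[1])
    return w.mean(0),L[:2],np.degrees(np.arctan2(e[k,1],e[k,0]))%180
E
python3 - <<'E'
from blk import *
o=ctrl.get_obs();print(rel(.4548,.338,.038,-96.7,o),o['tool_pos'],o['orientation'])
t=ctrl.snapshot("top")
for thr in (165,175,185): print(blk(t,.628,.095,.078,thr))
cv2.imwrite("pics/a3.png",cv2.resize(t[130:215,180:345],(800,412),interpolation=cv2.INTER_CUBIC)[:,:,::-1])
E
```

```text
('roll 0.0', array([-2.3,  1.4, 89.5])) [0.456  0.3356 0.1275] [-179.9976    0.0006  -96.6751]
(array([0.6287, 0.097 ]), array([0.048 , 0.0576]), np.float64(7.265974096901658))
(array([0.6291, 0.0962]), array([0.0444, 0.0545]), np.float64(7.06829147116278))
(array([0.6272, 0.1097]), array([0.0134, 0.0501]), np.float64(6.700007472202969))
```

View pics/a3.png

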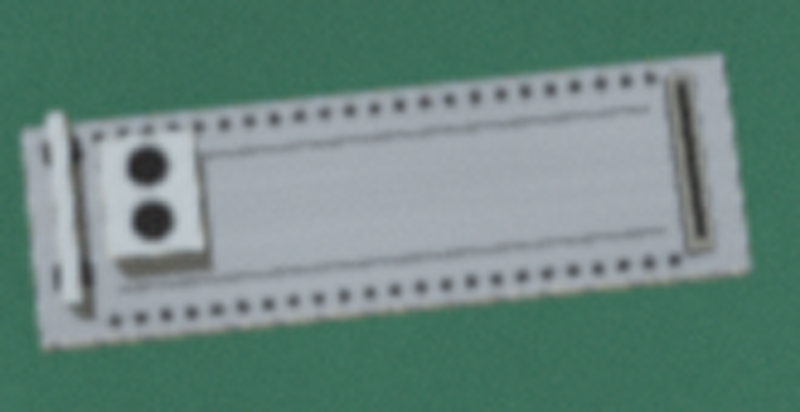

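Call:
apply_moves([
  {"travel":[-1.5,1,8],"roll":0,"jaw":87},
  {"travel":[-0.8,0.4,16],"roll":0,"jaw":87},
  {"travel":[0,0,22],"roll":0,"jaw":87},
  {"travel":[0,0,22],"roll":0,"jaw":87},
  {"travel":[0,0,14],"roll":0,"jaw":87},
  {"travel":[0,0,6],"roll":0,"jaw":87},
  {"travel":[0,0,1.5],"roll":0,"jaw":87},
  {"travel":[0,0,0],"roll":0,"jaw":87},
  {"travel":[0,0,0],"roll":0,"jaw":45},
  {"travel":[0,0,0],"roll":0,"jaw":45},
])

```text
clock: 11.95
tool_pos: [0.4551, 0.3386, 0.0386]
orientation: [-180.0, 0.1, -96.7]
force: [0.9, -1.0, -0.9]
opening: 0.0767
gripper_force: 0.0
```

Call:
apply_moves([
  {"travel":[0,0,0],"roll":0,"jaw":45},
  {"travel":[0,0,0],"roll":0,"jaw":45},
  {"travel":[0,0,0],"roll":0,"jaw":45},
  {"travel":[0,0,0],"roll":0,"jaw":45},
  {"travel":[0,0,0],"roll":0,"jaw":45},
])

```text
clock: 12.45
tool_pos: [0.4547, 0.3383, 0.0381]
orientation: [-180.0, 0.0, -96.7]
force: [-1.8, -0.2, 5.7]
opening: 0.056
gripper_force: 30.0
```

Call:
apply_moves([
  {"travel":[0,0,-3],"roll":0,"jaw":45},
  {"travel":[0,0,-8],"roll":0,"jaw":45},
  {"travel":[0,0,-15],"roll":0,"jaw":45},
  {"travel":[0,0,-20],"roll":0,"jaw":45},
  {"travel":[0,0,-20],"roll":-3,"jaw":45},
  {"travel":[0,0,-16],"roll":-5,"jaw":45},
  {"travel":[0,0,-9],"roll":-3.4,"jaw":45},
  {"travel":[0,0,-4],"roll":-2,"jaw":45},
  {"travel":[8,-4,0],"roll":0,"jaw":45},
  {"travel":[16,-7,0],"roll":0,"jaw":45},
])

```text
clock: 13.45
tool_pos: [0.4685, 0.3154, 0.1328]
orientation: [180.0, 0.0, -83.3]
force: [-0.1, -0.4, -3.5]
opening: 0.0563
gripper_force: 30.0
```

Call:
apply_moves([
  {"travel":[24,-11,0],"roll":0,"jaw":45},
  {"travel":[30,-13,0],"roll":0,"jaw":45},
  {"travel":[34,-15,0],"roll":0,"jaw":45},
  {"travel":[34,-15,0],"roll":0,"jaw":45},
  {"travel":[34,-15,0],"roll":0,"jaw":45},
  {"travel":[34,-15,0],"roll":0,"jaw":45},
  {"travel":[34,-15,0],"roll":0,"jaw":45},
  {"travel":[30,-14,0],"roll":0,"jaw":45},
  {"travel":[22,-10,0],"roll":0,"jaw":45},
  {"travel":[14,-7,0],"roll":0,"jaw":45},
])

```text
clock: 14.45
tool_pos: [0.6314, 0.0395, 0.1319]
orientation: [179.9, -0.0, -83.5]
force: [-0.2, -0.1, -2.5]
opening: 0.0557
gripper_force: 30.0
```

Call:
apply_moves([
  {"travel":[5,-2,0],"roll":0,"jaw":45},
  {"travel":[0,0,0],"roll":0,"jaw":45},
  {"travel":[0,0,0],"roll":0,"jaw":45},
])

```text
clock: 14.75
tool_pos: [0.6333, 0.0384, 0.1326]
orientation: [180.0, 0.0, -83.3]
force: [-0.1, -0.1, -2.3]
opening: 0.0559
gripper_force: 30.0
```

Run:
```python
from h import *
o=ctrl.get_obs();print(rel(.6348,.0370,.0501,-83.3,o),o['tool_pos'],o['orientation'],o['force'])
```

```text
('roll -0.0', array([ 1.5, -1.3, 82.5])) [0.6333 0.0384 0.1326] [179.9713   0.0062 -83.3394] [-0.0779 -0.0811 -2.2824]
```

Call:
apply_moves([
  {"travel":[1.5,-1.3,8],"roll":0,"jaw":45},
  {"travel":[0,0,15],"roll":0,"jaw":45},
  {"travel":[0,0,18],"roll":0,"jaw":45},
  {"travel":[0,0,16],"roll":0,"jaw":45},
  {"travel":[0,0,12],"roll":0,"jaw":45},
  {"travel":[0,0,7],"roll":0,"jaw":45},
  {"travel":[0,0,3],"roll":0,"jaw":45},
  {"travel":[0,0,1.5],"roll":0,"jaw":45},
  {"travel":[0,0,0],"roll":0,"jaw":45},
  {"travel":[0,0,0],"roll":0,"jaw":45},
])

```text
clock: 15.75
tool_pos: [0.6357, 0.0368, 0.053]
orientation: [-179.9, 0.0, -83.3]
force: [-0.2, 0.3, -3.0]
opening: 0.0556
gripper_force: 30.0
```

Call:
apply_moves([
  {"travel":[0,0,1],"roll":0,"jaw":45},
  {"travel":[0,0,0.6],"roll":0,"jaw":45},
  {"travel":[0,0,0.3],"roll":0,"jaw":45},
  {"travel":[0,0,0],"roll":0,"jaw":45},
])

```text
clock: 16.15
tool_pos: [0.6353, 0.0367, 0.0505]
orientation: [180.0, -0.0, -83.3]
force: [-0.4, 0.2, -2.9]
opening: 0.0556
gripper_force: 30.0
```

Call:
apply_moves([
  {"travel":[0,0,0.4],"roll":0,"jaw":45},
  {"travel":[0,0,0],"roll":0,"jaw":45},
])

```text
clock: 16.35
tool_pos: [0.6353, 0.0367, 0.0501]
orientation: [-180.0, -0.0, -83.3]
force: [-0.3, 0.3, -2.5]
opening: 0.0559
gripper_force: 30.0
```

Call:
apply_moves([
  {"travel":[0,0,0.4],"roll":0,"jaw":45},
  {"travel":[0,0,0],"roll":0,"jaw":45},
])

```text
clock: 16.55
tool_pos: [0.6353, 0.0367, 0.0501]
orientation: [-180.0, -0.0, -83.3]
force: [-2.6, -0.5, 2.6]
opening: 0.056
gripper_force: 30.0
```

Call:
apply_moves([
  {"travel":[0,0,0],"roll":0,"jaw":87},
  {"travel":[0,0,0],"roll":0,"jaw":87},
  {"travel":[0,0,0],"roll":0,"jaw":87},
  {"travel":[0,0,0],"roll":0,"jaw":87},
  {"travel":[0,0,-5],"roll":0,"jaw":87},
  {"travel":[0,0,-15],"roll":0,"jaw":87},
  {"travel":[0,0,-25],"roll":0,"jaw":87},
  {"travel":[0,0,-25],"roll":6.4,"jaw":87},
  {"travel":[0,0,-15],"roll":7,"jaw":87},
  {"travel":[0,0,0],"roll":7,"jaw":87},
])

```text
clock: 17.55
tool_pos: [0.6369, 0.037, 0.1381]
orientation: [-179.7, 0.1, -104.0]
force: [-0.5, 0.3, -0.2]
opening: 0.0869
gripper_force: 0.0
```

Run:
```python
from h import *
o=ctrl.get_obs();print(rel(.457,-.3142,.12,-103.7,o),o['tool_pos'],o['orientation'])
```

```text
('roll -0.3', array([383.8,  91.6,  18.1])) [0.6369 0.037  0.1381] [-179.7394    0.1344 -103.9983]
```

Call:
apply_moves([
  {"travel":[10,2,0],"roll":0,"jaw":87},
  {"travel":[20,5,0],"roll":0,"jaw":87},
  {"travel":[30,7,2],"roll":0,"jaw":87},
  {"travel":[36,9,2],"roll":0,"jaw":87},
  {"travel":[38,9,2],"roll":0,"jaw":87},
  {"travel":[38,9,2],"roll":0,"jaw":87},
  {"travel":[38,9,2],"roll":0,"jaw":87},
  {"travel":[38,9,2],"roll":0,"jaw":87},
  {"travel":[38,9,2],"roll":0,"jaw":87},
  {"travel":[36,9,2],"roll":0,"jaw":87},
])

```text
clock: 18.55
tool_pos: [0.4814, -0.2598, 0.1183]
orientation: [179.9, -0.0, -103.6]
force: [1.4, -0.1, -0.0]
opening: 0.0865
gripper_force: 0.0
```

Call:
apply_moves([
  {"travel":[30,7,2],"roll":0,"jaw":87},
  {"travel":[20,5,0],"roll":0,"jaw":87},
  {"travel":[9,2,0],"roll":0,"jaw":87},
  {"travel":[0,0,0],"roll":0,"jaw":87},
  {"travel":[0,0,0],"roll":0,"jaw":87},
])

```text
clock: 19.05
tool_pos: [0.456, -0.3118, 0.1166]
orientation: [180.0, 0.0, -103.7]
force: [0.3, -0.1, 0.3]
opening: 0.0869
gripper_force: 0.0
```

Run:
```python
from blk import *
o=ctrl.get_obs();print(rel(.457,-.3142,.029,-103.7,o),o['tool_pos'],o['orientation'])
t=ctrl.snapshot("top")
for thr in (165,175): print(blk(t,.628,.095,.078,thr),blk(t,.635,.037,.064,thr))
cv2.imwrite("pics/b3.png",cv2.resize(t[130:215,180:345],(800,412),interpolation=cv2.INTER_CUBIC)[:,:,::-1])
```

```text
('roll -0.0', array([ 2.1, -1.5, 87.6])) [ 0.456  -0.3118  0.1166] [ 179.9874    0.0036 -103.7091]
(array([0.6227, 0.0974]), array([0.051, 0.08 ]), np.float64(6.219702687930322)) (array([0.6365, 0.0264]), array([0.0892, 0.0748]), np.float64(95.52420893491515))
(array([0.629 , 0.0969]), array([0.048 , 0.0569]), np.float64(7.700888122527431)) (array([0.6371, 0.0374]), array([0.0495, 0.0575]), np.float64(5.447217375318445))
```

View pics/b3.png

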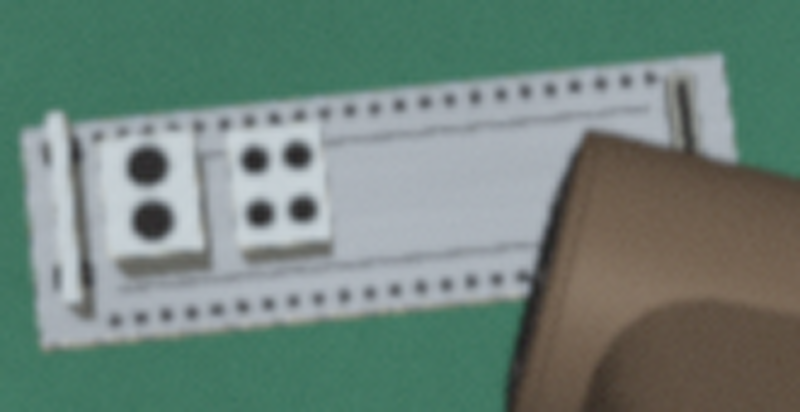

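Call:
apply_moves([
  {"travel":[1.2,-0.8,8],"roll":0,"jaw":87},
  {"travel":[0.9,-0.7,16],"roll":0,"jaw":87},
  {"travel":[0,0,22],"roll":0,"jaw":87},
  {"travel":[0,0,20],"roll":0,"jaw":87},
  {"travel":[0,0,14],"roll":0,"jaw":87},
  {"travel":[0,0,6],"roll":0,"jaw":87},
  {"travel":[0,0,1.5],"roll":0,"jaw":87},
  {"travel":[0,0,0],"roll":0,"jaw":87},
  {"travel":[0,0,0],"roll":0,"jaw":45},
  {"travel":[0,0,0],"roll":0,"jaw":45},
])

```text
clock: 20.1
tool_pos: [0.4578, -0.3143, 0.0299]
orientation: [-179.9, -0.0, -103.7]
force: [-0.6, 0.0, -0.1]
opening: 0.0761
gripper_force: 0.0
```

Call:
apply_moves([
  {"travel":[0,0,0],"roll":0,"jaw":45},
  {"travel":[0,0,0],"roll":0,"jaw":45},
  {"travel":[0,0,0],"roll":0,"jaw":45},
  {"travel":[0,0,0],"roll":0,"jaw":45},
  {"travel":[0,0,0],"roll":0,"jaw":45},
])

```text
clock: 20.6
tool_pos: [0.4573, -0.3142, 0.0294]
orientation: [180.0, -0.0, -103.7]
force: [-1.8, 0.8, 5.2]
opening: 0.0558
gripper_force: 30.0
```

Run:
```python
from h import *
f=lambda q,z:p2w("top",(np.array(q)+.5)/(800/165)-.5+[180,130],z)
D=np.array([.6407,-.0132]);a=np.radians(96.68);u=np.array([np.cos(a),np.sin(a)]);v=np.array([u[1],-u[0]])
for n,q,z in (("A",[(149,166),(153,219)],.078),("B",[(255,160),(297,156),(260,213),(302,209)],.064),("plate",[(56,114),(75,300)],.072),("bar",[(680,78),(702,247)],.026)):
    m=f(q,z).mean(0)-D; print(n,m@u*1000,m@v*1000)
```

```text
A 108.74444862196769 1.3177049222527135
B 50.132232396207506 1.6820316987254724
plate 149.37995742693911 0.3654516310585151
bar -149.49874376276284 -0.9843528877790227
```

Call:
apply_moves([
  {"travel":[0,0,-3],"roll":0,"jaw":45},
  {"travel":[0,0,-8],"roll":0,"jaw":45},
  {"travel":[0,0,-14],"roll":0,"jaw":45},
  {"travel":[0,0,-16],"roll":-3,"jaw":45},
  {"travel":[0,0,-14],"roll":-5,"jaw":45},
  {"travel":[0,0,-8],"roll":-6,"jaw":45},
  {"travel":[0,0,-4],"roll":-4.4,"jaw":45},
  {"travel":[0,0,0],"roll":-2,"jaw":45},
  {"travel":[-6,-5,0],"roll":0,"jaw":45},
  {"travel":[-14,-11,0],"roll":0,"jaw":45},
])

```text
clock: 21.6
tool_pos: [0.4707, -0.2925, 0.0963]
orientation: [180.0, 0.0, -83.5]
force: [-0.0, 0.0, -2.0]
opening: 0.0559
gripper_force: 30.0
```

Call:
apply_moves([
  {"travel":[-20,-16,0],"roll":0,"jaw":45},
  {"travel":[-26,-21,0],"roll":0,"jaw":45},
  {"travel":[-28,-23,0],"roll":0,"jaw":45},
  {"travel":[-28,-23,0],"roll":0,"jaw":45},
  {"travel":[-28,-23,0],"roll":0,"jaw":45},
  {"travel":[-28,-23,0],"roll":0,"jaw":45},
  {"travel":[-28,-23,0],"roll":0,"jaw":45},
  {"travel":[-24,-19,0],"roll":0,"jaw":45},
  {"travel":[-20,-16,0],"roll":0,"jaw":45},
  {"travel":[-12,-9,0],"roll":0,"jaw":45},
])

```text
clock: 22.6
tool_pos: [0.6385, -0.0271, 0.096]
orientation: [-180.0, 0.0, -83.3]
force: [-1.1, 0.1, -1.6]
opening: 0.0559
gripper_force: 30.0
```

Call:
apply_moves([
  {"travel":[-6,-4,0],"roll":0,"jaw":45},
  {"travel":[0,0,0],"roll":0,"jaw":45},
  {"travel":[0,0,0],"roll":0,"jaw":45},
])

```text
clock: 22.9
tool_pos: [0.6401, -0.0236, 0.096]
orientation: [180.0, -0.0, -83.4]
force: [-0.4, -0.7, -2.4]
opening: 0.0557
gripper_force: 30.0
```

Run:
```python
from h import *
o=ctrl.get_obs();print(rel(.6417,-.0219,.0414,-83.3,o),o['tool_pos'],o['orientation'],o['force'])
```

```text
('roll -0.1', array([-1.5, -1.8, 54.6])) [ 0.6401 -0.0236  0.096 ] [179.9578  -0.0007 -83.3817] [-0.4005 -0.71   -2.3974]
```

Call:
apply_moves([
  {"travel":[-0.8,-0.8,6],"roll":0,"jaw":45},
  {"travel":[-0.5,-0.7,11],"roll":0,"jaw":45},
  {"travel":[0,0,13],"roll":0,"jaw":45},
  {"travel":[0,0,11],"roll":0,"jaw":45},
  {"travel":[0,0,7],"roll":0,"jaw":45},
  {"travel":[0,0,3.5],"roll":0,"jaw":45},
  {"travel":[0,0,1.2],"roll":0,"jaw":45},
  {"travel":[0,0,0.6],"roll":0,"jaw":45},
  {"travel":[0,0,0],"roll":0,"jaw":45},
  {"travel":[0,0,0],"roll":0,"jaw":45},
])

```text
clock: 23.9
tool_pos: [0.6424, -0.0214, 0.0433]
orientation: [-180.0, 0.0, -83.3]
force: [-0.1, 0.1, -0.9]
opening: 0.0559
gripper_force: 30.0
```

Call:
apply_moves([
  {"travel":[0,0,0.4],"roll":0,"jaw":45},
  {"travel":[0,0,0],"roll":0,"jaw":45},
])

```text
clock: 24.1
tool_pos: [0.6422, -0.0215, 0.0427]
orientation: [-180.0, 0.0, -83.3]
force: [0.2, 1.2, -2.7]
opening: 0.0557
gripper_force: 30.0
```

Call:
apply_moves([
  {"travel":[0,0,0.5],"roll":0,"jaw":45},
  {"travel":[0,0,0.4],"roll":0,"jaw":45},
  {"travel":[0,0,0],"roll":0,"jaw":45},
])

```text
clock: 24.4
tool_pos: [0.6421, -0.0215, 0.0415]
orientation: [180.0, -0.0, -83.3]
force: [0.3, 0.3, -2.1]
opening: 0.056
gripper_force: 30.0
```

Call:
apply_moves([
  {"travel":[0,0,0.3],"roll":0,"jaw":45},
  {"travel":[0,0,0],"roll":0,"jaw":45},
])

```text
clock: 24.6
tool_pos: [0.6421, -0.0215, 0.0414]
orientation: [180.0, -0.0, -83.3]
force: [-1.1, -0.1, 1.6]
opening: 0.056
gripper_force: 30.0
```

Call:
apply_moves([
  {"travel":[0,0,0.3],"roll":0,"jaw":45},
  {"travel":[0,0,0],"roll":0,"jaw":45},
])

```text
clock: 24.8
tool_pos: [0.6421, -0.0215, 0.0414]
orientation: [-180.0, -0.0, -83.3]
force: [-3.4, -0.1, 5.4]
opening: 0.0554
gripper_force: 30.0
```

Call:
apply_moves([
  {"travel":[0,0,0],"roll":0,"jaw":87},
  {"travel":[0,0,0],"roll":0,"jaw":87},
  {"travel":[0,0,0],"roll":0,"jaw":87},
  {"travel":[0,0,0],"roll":0,"jaw":87},
  {"travel":[0,0,-5],"roll":0,"jaw":87},
  {"travel":[0,0,-15],"roll":0,"jaw":87},
  {"travel":[0,0,-25],"roll":0,"jaw":87},
  {"travel":[0,0,-25],"roll":4,"jaw":87},
  {"travel":[0,0,-15],"roll":6,"jaw":87},
  {"travel":[0,0,0],"roll":0,"jaw":87},
])

```text
clock: 25.8
tool_pos: [0.644, -0.0213, 0.1302]
orientation: [-179.7, 0.1, -93.4]
force: [-0.1, 0.5, 0.2]
opening: 0.0867
gripper_force: 0.0
```

Run:
```python
from h import *
o=ctrl.get_obs();print(rel(.4376,.0516,.11,-93.3,o),o['tool_pos'],o['orientation'])
```

```text
('roll -0.1', array([-60.8, 210.2,  20.2])) [ 0.644  -0.0213  0.1302] [-179.6631    0.0706  -93.4477]
```

Call:
apply_moves([
  {"travel":[-3,10,0],"roll":0,"jaw":87},
  {"travel":[-6,20,0],"roll":0,"jaw":87},
  {"travel":[-8,28,3],"roll":0,"jaw":87},
  {"travel":[-9,32,4],"roll":0,"jaw":87},
  {"travel":[-9,32,4],"roll":0,"jaw":87},
  {"travel":[-9,32,4],"roll":0,"jaw":87},
  {"travel":[-8,28,4],"roll":0,"jaw":87},
  {"travel":[-6,18,1],"roll":0,"jaw":87},
  {"travel":[-2,9,0],"roll":0,"jaw":87},
  {"travel":[0,0,0],"roll":0,"jaw":87},
])

```text
clock: 26.8
tool_pos: [0.4358, 0.0506, 0.106]
orientation: [180.0, -0.0, -93.2]
force: [1.3, 0.0, -0.1]
opening: 0.087
gripper_force: 0.0
```

Call:
apply_moves([
  {"travel":[0,0,0],"roll":0,"jaw":87},
  {"travel":[0,0,0],"roll":0,"jaw":87},
])

```text
clock: 27.0
tool_pos: [0.4378, 0.0505, 0.106]
orientation: [-180.0, -0.0, -93.3]
force: [0.7, 0.5, 0.0]
opening: 0.0871
gripper_force: 0.0
```

Run:
```python
from blk import *
o=ctrl.get_obs();print(rel(.4376,.0516,.0245,-93.3,o),o['tool_pos'],o['orientation'])
t=ctrl.snapshot("top")
cv2.imwrite("pics/c3.png",cv2.resize(t[130:215,180:345],(800,412),interpolation=cv2.INTER_CUBIC)[:,:,::-1])
```

```text
('roll -0.0', array([-1. ,  0.2, 81.5])) [0.4378 0.0505 0.106 ] [-179.9883   -0.002   -93.3381]
```

View pics/c3.png

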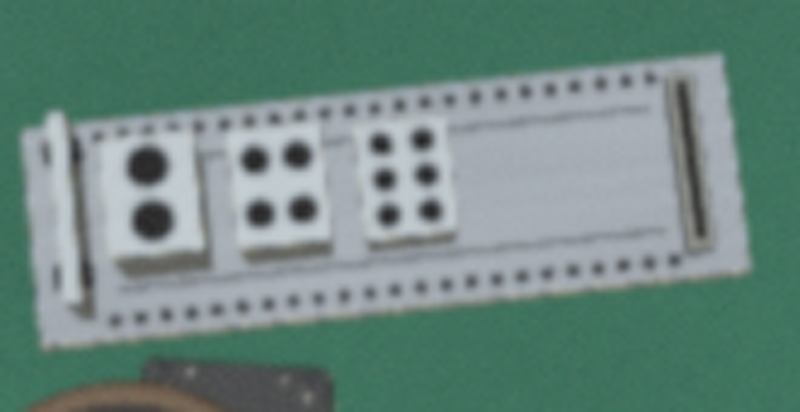

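Call:
apply_moves([
  {"travel":[-1,0,8],"roll":0,"jaw":87},
  {"travel":[0,0,16],"roll":0,"jaw":87},
  {"travel":[0,0,20],"roll":0,"jaw":87},
  {"travel":[0,0,18],"roll":0,"jaw":87},
  {"travel":[0,0,12],"roll":0,"jaw":87},
  {"travel":[0,0,5],"roll":0,"jaw":87},
  {"travel":[0,0,2],"roll":0,"jaw":87},
  {"travel":[0,0,0],"roll":0,"jaw":87},
  {"travel":[0,0,0],"roll":0,"jaw":87},
])

```text
clock: 27.95
tool_pos: [0.4374, 0.0517, 0.0254]
orientation: [-180.0, 0.0, -93.3]
force: [0.5, 0.6, 0.6]
opening: 0.0867
gripper_force: 0.0
```

Call:
apply_moves([
  {"travel":[0,0,0],"roll":0,"jaw":45},
  {"travel":[0,0,0],"roll":0,"jaw":45},
  {"travel":[0,0,0],"roll":0,"jaw":45},
  {"travel":[0,0,0],"roll":0,"jaw":45},
  {"travel":[0,0,0],"roll":0,"jaw":45},
  {"travel":[0,0,0],"roll":0,"jaw":45},
  {"travel":[0,0,0],"roll":0,"jaw":45},
])

```text
clock: 28.65
tool_pos: [0.437, 0.0516, 0.0251]
orientation: [-180.0, 0.0, -93.3]
force: [-1.3, 0.8, 3.4]
opening: 0.0558
gripper_force: 30.0
```

Run:
```python
from h import *
f=lambda q,z:p2w("top",(np.array(q)+.5)/(800/165)-.5+[180,130],z)
D=np.array([.6407,-.0132]);a=np.radians(96.68);u=np.array([np.cos(a),np.sin(a)]);v=np.array([u[1],-u[0]])
m=f([(380,144),(422,140),(385,180),(427,175),(389,215),(431,210)],.05).mean(0)-D; print(m@u*1000,m@v*1000)
```

```text
-9.965129713606583 1.5747612689650354
```

Call:
apply_moves([
  {"travel":[0,0,-3],"roll":0,"jaw":45},
  {"travel":[0,0,-8],"roll":0,"jaw":45},
  {"travel":[0,0,-14],"roll":0,"jaw":45},
  {"travel":[0,0,-18],"roll":0,"jaw":45},
  {"travel":[0,0,-16],"roll":-3,"jaw":45},
  {"travel":[0,0,-10],"roll":-4,"jaw":45},
  {"travel":[0,0,-6],"roll":-3,"jaw":45},
  {"travel":[0,0,0],"roll":0,"jaw":45},
  {"travel":[5,-6,0],"roll":0,"jaw":45},
  {"travel":[11,-14,0],"roll":0,"jaw":45},
])

```text
clock: 29.65
tool_pos: [0.4584, 0.0378, 0.0998]
orientation: [180.0, 0.0, -83.4]
force: [0.5, 0.8, -1.6]
opening: 0.0561
gripper_force: 30.0
```

Call:
apply_moves([
  {"travel":[16,-20,0],"roll":0,"jaw":45},
  {"travel":[20,-25,0],"roll":0,"jaw":45},
  {"travel":[20,-25,0],"roll":0,"jaw":45},
  {"travel":[20,-25,0],"roll":0,"jaw":45},
  {"travel":[20,-25,0],"roll":0,"jaw":45},
  {"travel":[18,-22,0],"roll":0,"jaw":45},
  {"travel":[14,-16,0],"roll":0,"jaw":45},
  {"travel":[9,-8,0],"roll":0,"jaw":45},
  {"travel":[3.5,-3,0],"roll":0,"jaw":45},
  {"travel":[0,0,0],"roll":0,"jaw":45},
])

```text
clock: 30.65
tool_pos: [0.6425, -0.0823, 0.0993]
orientation: [179.9, 0.0, -83.4]
force: [-1.1, -0.0, -1.9]
opening: 0.0561
gripper_force: 30.0
```

Call:
apply_moves([
  {"travel":[0,0,0],"roll":0,"jaw":45},
  {"travel":[0,0,0],"roll":0,"jaw":45},
])

```text
clock: 30.85
tool_pos: [0.6424, -0.0814, 0.1002]
orientation: [-180.0, 0.0, -83.3]
force: [-0.4, -1.3, -1.8]
opening: 0.0557
gripper_force: 30.0
```

Run:
```python
from h import *
o=ctrl.get_obs();print(rel(.6487,-.0815,.0371,-83.3,o),o['tool_pos'],o['orientation'],o['force'])
```

```text
('roll -0.0', array([ 0.9, -6.3, 63.1])) [ 0.6424 -0.0814  0.1002] [-179.9945    0.0074  -83.3044] [-0.448  -1.3321 -1.7785]
```

Call:
apply_moves([
  {"travel":[0.5,-3,6],"roll":0,"jaw":45},
  {"travel":[0.4,-3.5,12],"roll":0,"jaw":45},
  {"travel":[0,0,15],"roll":0,"jaw":45},
  {"travel":[0,0,13],"roll":0,"jaw":45},
  {"travel":[0,0,8],"roll":0,"jaw":45},
  {"travel":[0,0,4],"roll":0,"jaw":45},
  {"travel":[0,0,2],"roll":0,"jaw":45},
  {"travel":[0,0,1],"roll":0,"jaw":45},
  {"travel":[0,0,0],"roll":0,"jaw":45},
  {"travel":[0,0,0],"roll":0,"jaw":45},
])

```text
clock: 31.85
tool_pos: [0.6498, -0.0821, 0.0395]
orientation: [-179.9, -0.0, -83.3]
force: [-0.1, -0.4, -1.1]
opening: 0.0559
gripper_force: 30.0
```

Run:
```python
from h import *
o=ctrl.get_obs();print(rel(.6493,-.0814,.0371,-83.3,o),o['tool_pos'],o['force'])
```

```text
('roll -0.0', array([-0.7,  0.4,  2.4])) [ 0.6498 -0.0821  0.0395] [-0.1344 -0.3624 -1.0868]
```

Call:
apply_moves([
  {"travel":[-0.5,0,1],"roll":0,"jaw":45},
  {"travel":[0,0,0.6],"roll":0,"jaw":45},
  {"travel":[0,0,0.4],"roll":0,"jaw":45},
  {"travel":[0,0,0],"roll":0,"jaw":45},
])

```text
clock: 32.25
tool_pos: [0.6495, -0.0815, 0.0372]
orientation: [-180.0, -0.0, -83.3]
force: [-0.4, 0.7, 1.0]
opening: 0.0557
gripper_force: 30.0
```

Call:
apply_moves([
  {"travel":[0,0,0.4],"roll":0,"jaw":45},
  {"travel":[0,0,0],"roll":0,"jaw":45},
])

```text
clock: 32.45
tool_pos: [0.6494, -0.0816, 0.0371]
orientation: [-180.0, -0.0, -83.3]
force: [-1.9, 1.6, 3.9]
opening: 0.0555
gripper_force: 30.0
```

Touching; release, rise and move clear, then look.

Call:
apply_moves([
  {"travel":[0,0,0],"roll":0,"jaw":87},
  {"travel":[0,0,0],"roll":0,"jaw":87},
  {"travel":[0,0,0],"roll":0,"jaw":87},
  {"travel":[0,0,0],"roll":0,"jaw":87},
  {"travel":[0,0,-5],"roll":0,"jaw":87},
  {"travel":[0,0,-15],"roll":0,"jaw":87},
  {"travel":[0,0,-25],"roll":0,"jaw":87},
  {"travel":[0,0,-30],"roll":0,"jaw":87},
  {"travel":[0,0,-30],"roll":0,"jaw":87},
  {"travel":[10,0,-20],"roll":0,"jaw":87},
])

```text
clock: 33.45
tool_pos: [0.6516, -0.0909, 0.1658]
orientation: [-179.8, -0.0, -83.3]
force: [0.3, -0.2, -0.0]
opening: 0.087
gripper_force: 0.0
```

Call:
apply_moves([
  {"travel":[20,5,0],"roll":0,"jaw":87},
  {"travel":[30,15,0],"roll":0,"jaw":87},
  {"travel":[30,15,0],"roll":0,"jaw":87},
  {"travel":[30,15,0],"roll":0,"jaw":87},
  {"travel":[30,15,0],"roll":0,"jaw":87},
  {"travel":[30,15,0],"roll":0,"jaw":87},
  {"travel":[20,10,0],"roll":0,"jaw":87},
  {"travel":[10,5,0],"roll":0,"jaw":87},
  {"travel":[0,0,0],"roll":0,"jaw":87},
  {"travel":[0,0,0],"roll":0,"jaw":87},
])

```text
clock: 34.45
tool_pos: [0.5797, -0.301, 0.1622]
orientation: [-180.0, -0.0, -83.4]
force: [0.5, -0.7, -0.7]
opening: 0.0871
gripper_force: 0.0
```

Run:
```python
from h import *
t=ctrl.snapshot("top");s=ctrl.snapshot("side")
cv2.imwrite("pics/d3.png",cv2.resize(t[130:215,180:345],(800,412),interpolation=cv2.INTER_CUBIC)[:,:,::-1])
cv2.imwrite("pics/s3.png",cv2.resize(s,(800,600))[:,:,::-1])
```

```text
(no output)
```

View pics/d3.png

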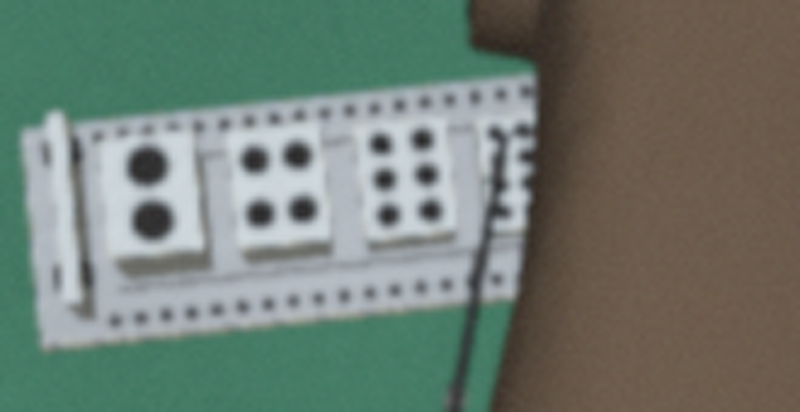

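View pics/s3.png

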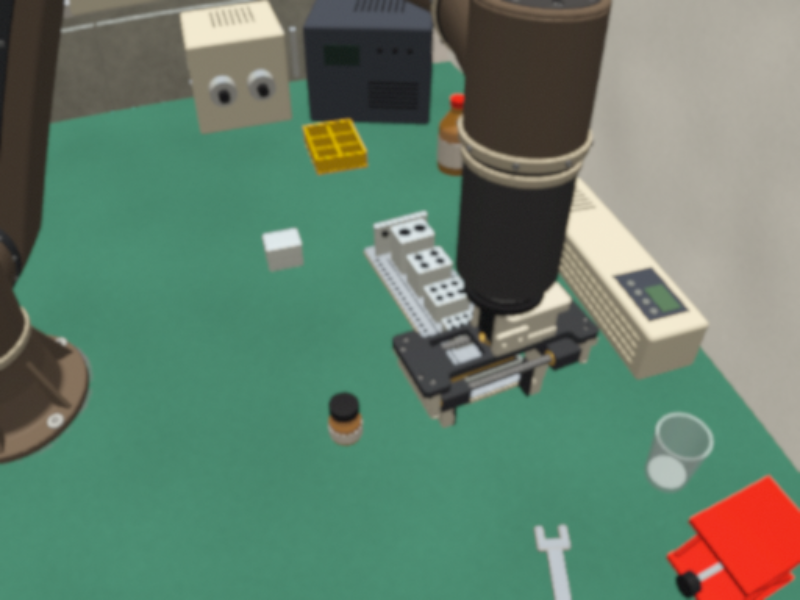

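Call:
apply_moves([
  {"travel":[10,8,0],"roll":0,"jaw":87},
  {"travel":[15,15,0],"roll":0,"jaw":87},
  {"travel":[15,25,0],"roll":0,"jaw":87},
  {"travel":[15,25,0],"roll":0,"jaw":87},
  {"travel":[15,25,0],"roll":0,"jaw":87},
  {"travel":[10,15,0],"roll":0,"jaw":87},
  {"travel":[5,5,0],"roll":0,"jaw":87},
  {"travel":[0,0,0],"roll":0,"jaw":87},
  {"travel":[0,0,0],"roll":0,"jaw":87},
])

```text
clock: 35.45
tool_pos: [0.4728, -0.3991, 0.1616]
orientation: [-180.0, -0.0, -83.3]
force: [-0.4, 0.4, 0.4]
opening: 0.0869
gripper_force: 0.0
```

Run:
```python
from h import *
t=ctrl.snapshot("top")
cv2.imwrite("pics/d4.png",cv2.resize(t[130:215,180:345],(800,412),interpolation=cv2.INTER_CUBIC)[:,:,::-1])
```

```text
(no output)
```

View pics/d4.png

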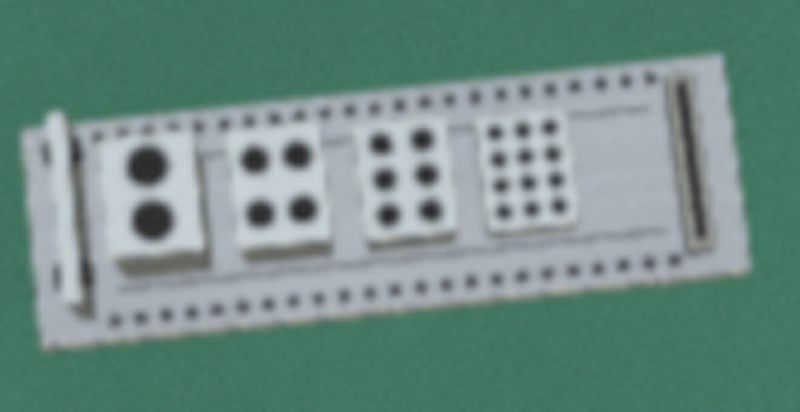

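Run:
```python
from h import *
f=lambda q,z:p2w("top",(np.array(q)+.5)/(800/165)-.5+[180,130],z)
D=np.array([.6407,-.0132]);a=np.radians(96.68);u=np.array([np.cos(a),np.sin(a)]);v=np.array([u[1],-u[0]])
m=f([(495,133),(550,128),(504,212),(559,206)],.036).mean(0)-D; print(m@u*1000,m@v*1000)
g=-9.97-m@u*1000-44; print("gap C-D",g)
if 12.5<g<17.5: print(ctrl.close_job())
```

```text
-68.93440054692879 1.898956818435876
gap C-D 14.964400546928786
the job is handed in; nothing more can be done
None
```

The four tube blocks stand upright in height order along the lane, tallest next to the end plate. The measured gaps are 14.6, 14.6, 16.1 and 15.0 mm, with the row about 1.5 mm off the lane's centre line. The solid block and the jar were not moved, and the job was handed in at about 35 s.

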